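# Clamp a thin-wall pipe in the bench pipe vise

## Task

Push the capped pipe gently along the vise until its far end sits fully home against the brass length stop, without shoving the stop out of its setting. Then wind the vise down by its spoked capstan until the jaw grips the pipe firmly, but do not over-tighten: the pipe is thin-walled and crushes easily. Leave it clamped against the stop, with the other things on the bench where they are.

Things in the scene. Friction and masses are not known exactly. Their poses are not given: they have to be found in the camera images.
- vise: Blue yoke pipe vise on a grey 160 x 400 mm plate, fixed. Origin: bench top straight below the screw; y runs along the pipe from capped end to stop, z up. The pipe lies at x = 0 in a lower V-jaw (y = -30 to 30 mm) and a V-rest (y = -160 to -130). Both are shimmed: the axis height (73 to 79 mm) and the place where the jaw meets the pipe differ each time and must be felt.
- crosshead (a point): Top of the nut boss on the blue crosshead (140 x 56 mm, along the vise's x and y, its top 12 mm lower) through which the steel screw rises, 196 mm above the bench. Legs at both ends of it stand beside the pipe. The spokes always stay more than 35 mm above this point.
- capstan_hub (a point): Centre of the capstan, on the screw axis at mid-height of its four spokes; turns and sinks with it; its x and y axes (+ and -) lie along the spokes. Hub 48 mm wide, 22 mm below to 24 mm above this point. Spokes: bright bars 12 mm thick, bare from 26 to 96 mm from the axis, with red 28 mm balls centred at 112 mm. Clockwise from above closes the vise.
- capstan (a joint): Turn of the capstan in rad; 0 = open, grows clockwise seen from above. It sinks 2.55 mm per rad, starts at 1.4 to 3.4 and meets the pipe somewhere in 6.5 to 9.5. Stays where it is left, also under load. Running free it takes 0.5 N m (6 N at 85 mm from the axis). On the pipe the torque climbs within some 0.2 rad: firm at 0.7 to 0.8 N m, close to crushing above 0.9.
- jaw: Upper jaw, an inverted steel V, 86 mm wide, 50 mm along the pipe, hung under the screw; rides along the vise's z axis. Origin on the screw axis near the mouth of the V. Every 0.1 N m on the capstan above free running presses it with about 39 N. It grips firmly from 50 N; 170 N crushes the pipe.
- pipe_mid (a point): Centre of the pipe, on its axis half-way along. Bright thin-wall pipe, 42.2 mm outside diameter, 340 mm long, about 0.9 kg, loose in the two Vs; the y axis runs along it towards the stop.
- pipe_cap (a point): Centre of the flat outer face of the yellow plastic cap (42 mm diameter) that closes the pipe's near end: the face to push on. Sliding the pipe takes about 5 to 10 N.
- pipe_end (a point): Centre of the bare far end face of the pipe, 340 mm from the cap's face; it has to meet the stop. It starts 20 to 80 mm short of it.
- stop_face (a point): Centre of the round face (48 mm diameter) of the brass length stop that faces the pipe's end; y axis along the pipe, away from it. Its rod is held by a clamp screw at a setting that differs each time; it creeps if pressed with more than 30 N.
- fume_nozzle: Fume extractor on a red magnetic stand (70 mm square), fixed; origin on the bench under the stand. A black 32 mm tube rises to 461 mm and bends over along its -y to a grey cone, axis 115 mm from the stand, 104 mm wide at z = 325 mm, 50 mm at 455. It hangs over the stop side of the capstan: spokes pass below it, a hand above them cannot.
- wire_brush: Bystander: wire brush with a wooden handle, 235 mm long, 36 mm high, lying on the bench. Origin under its middle. Leave it alone.
- chip_hammer: Bystander: chipping hammer with a black handle, 260 mm long, lying on the bench. Origin under its middle. Leave it alone.
- flange: Bystander: square four-bolt pipe flange of bright steel, 90 x 90 x 14 mm, lying flat. Origin under its middle. Leave it alone.
- coupon: Bystander: short dark ring cut from a pipe, 60 mm outside diameter, 50 mm high, standing on end. Origin under its middle. Leave it alone.
- magnet_square: Bystander: red triangular magnetic welding square, 100 x 14 mm, 100 mm high, standing on edge. Origin under its middle. Leave it alone.
- paste_tin: Bystander: tin with a green band, 72 mm diameter, 75 mm high. Origin under its middle. Leave it alone.
- spray_can: Bystander: can with an orange band, 56 mm diameter, 160 mm high. Origin under its middle. Leave it alone.

How it is judged:
On the way, in this order (a step that is already met when the one before it is completed fails the run):
1. the pipe is home: its end within 2 mm of the length stop (y of pipe_end in the frame of stop_face above -0.002 m), for 0.2 s.
2. the jaw grips the pipe with more than 50 N (contact force between jaw and pipe above 50 N), for 0.2 s.
At the end, for the whole second after the job is handed in: The pipe's far end is within 2 mm of the length stop, the stop is within 3 mm of its setting, the jaw presses the pipe with 50 to 170 N, and capstan and pipe are at rest (y of pipe_end in the frame of stop_face above -0.002 m and contact force between jaw and pipe between 50 and 170 N and distance of stop_face from where it was at the start of the episode below 0.003 m and velocity of joint capstan between -0.05 and 0.05 rad/s and linear speed of pipe below 0.02 m/s); the robot touches nothing.
It fails at once if the jaw presses the pipe with more than 170 N (crushed) (contact force between jaw and pipe above 170 N).
It fails at once if the length stop is shoved more than 3 mm from its setting (distance of stop_face from where it was at the start of the episode above 0.003 m).
It fails at once if a bystander is moved more than 30 mm (distance of any of wire_brush, chip_hammer, flange, coupon, magnet_square, paste_tin, spray_can from where it was at the start of the episode above 0.03 m).
It also fails if it takes over 72 s, if anything falls off the work surface, if the arm or the gripper's body presses on something with over 40 N, if the wrist force passes 120 N, or if a joint passes its speed limit or range.

## Robot

A 6-joint arm with a two-finger parallel gripper is mounted at the origin on the work surface. World frame = base frame: x ahead of the robot, y to its left, z up, the work surface at z = 0. Lengths are in m, angles in rad, forces in N, time in s.
With the tool pointing down it reaches from about 0.35 to 0.85 m from the base axis. Payload 8.1 kg.
Tool frame: the origin (TCP) lies at the very end of the fingers, on their centre line; the grasp point (between the pads) lies bot.tcp_to_grasp behind it (bot.tcp_to_grasp is the distance from the TCP to the grasp point, in m); z points along the fingers, y is the line along which they close (so a half turn about z gives the same grasp; the last joint's range is limited). The gripper opens to 85 mm and grips with 20 to 120 N. Pads are 22 mm wide; open, the fingers measure 114 mm over their backs; the gripper's body (76 mm by 85 mm) begins 54 mm behind the grasp point. The pads swing forward as they close: fully open they stand 13 mm farther back than shut.
Start: joints at [1.045, 0.13, 1.488, -0, 1.523, -0.085], TCP at [0.256, 0.543, 0.231] pointing down, gripper open.
Joint ranges: [-2.96, 2.96], [-0.89, 2.26], [0.02, 2.5], [-1.34, 4.48], [0, 2.73], [-2.66, 2.66]. Speed limits (rad/s): [2.39, 2.39, 2.79, 3.14, 3.14, 3.14].

## Interface

Orientations are given as a unit quaternion [x, y, z, w].
In Python, from bench import read_state, cams, bot gives the robot as it stands.
- The arm moves only by the tool jog_arm, never from a script. Its argument "rows" is a list of rows, each a list of 5 numbers: the shift along the world's x, y, z in m, then the turn about the world's z in degrees, then the opening in per cent of the stroke, from 0 (shut) to 100 (fully open). In form: [[dx, dy, dz, spin, jaw], ...]. A call has 1 to 5 rows; each row shifts and turns the commanded pose from where the row before left it; what a row does not reach is not made up. A row lasts 1/10 s, in which the tool goes at most 50 mm and 8.59 degrees, less where a joint would pass 70% of its speed; a pose out of reach is approached as far as the arm can. A call is refused whole if a number of a shift passes 0.05 or a number of a turn 8.59, either way. A call with a gripper value outside its range is refused whole. The fingers move at their own pace and stop on an object; "squeeze" is the grip in N (left out, the last holds). Time passes only in rows, so rows that do not move let the fingers close. It gives the time, the measured TCP pose, the force, the opening and the grip force at its end, in the units of the state.
- read_state(): the state, without advancing time (a new reading comes with each control period).
- cams.get_image(name): name is "side" or "top"; returns the picture (384x512x3 uint8, red, green, blue); there is no depth.
- cams.camera_info(name): a dict with "fx", "fy", "cx", "cy" (pixels), "D" ([k1, k2, p1, p2, k3] as OpenCV has them; the pictures are not rectified), "origin" and "rotation" of the camera in the world. Camera axes: x right, y down, z forward; pixel columns grow to the right and rows downward; lengths in m; the calibration is good to about 2 mm. A picture is of the moment at which its call begins. camera_info takes no time and is no camera call.
- bot.job_done(): hands the job in; it is judged then, once.
The state is a dict: "time_s": time; "qpos": joint angles; "dq": joint speeds; "joint_efforts": joint torques, N m; "ee_pos": TCP position; "orientation": TCP orientation; "force": force on the tool from outside, world axes, zero at the start; "ft_torque": the same for the moment, N m; "width": opening from 0.0 (shut) to 1.0 (fully open); "finger_force": force on a finger pad.
Only numpy, scipy, OpenCV 4.12 (cv2) and the standard library are available. Lean on these libraries where they do the work, as an engineer would, in place of code of your own. Each camera call takes 0.05 s, during which the arm holds its last target. There are 200 camera calls.

## Working session

There is one attempt and no reset: what is moved stays moved. The work goes in short steps, Python scripts to look and compute and a tool call to move; the robot and the scene stay as the last step left them, time stands still between calls to the robot, and variables do not carry over. Pictures are saved under pics/ and viewed, at most 10 in all, crops included, and the job is handed in when it is done.

Besides the shell and the picture viewer there is one more tool, called after ">>>" as name(argument=value, ...), one argument or row to a line, values as JSON. jog_arm: Moves the arm, as the interface text tells. Its arguments: {"type":"object","properties":{"rows":{"type":"array","items":{"type":"array","items":{"type":"number"}}},"squeeze":{"type":"number"}},"required":["rows"]}

```bash
mkdir -p pics; ls
python3 - <<'E'
from bench import read_state,cams,bot
import cv2
s=read_state();print(s, bot.tcp_to_grasp)
for n in("side","top"):
    print(n,cams.camera_info(n)); cv2.imwrite(f"pics/{n}0.png",cv2.resize(cams.get_image(n)[:,:,::-1],(800,600),interpolation=cv2.INTER_CUBIC))
E
```

```text
pics
{'time_s': 0.0, 'qpos': array([ 1.04460187e+00,  1.31182579e-01,  1.48929331e+00,  1.55803540e-05,
        1.52300563e+00, -8.54009369e-02]), 'dq': array([-5.52357408e-04,  4.54289074e-05, -8.82776340e-05,  4.91565210e-04,
       -3.36435023e-03, -3.81736869e-04]), 'joint_efforts': array([ 7.02784764e-04, -5.69402289e+01, -5.00547945e+01, -3.10930436e-04,
        1.50271249e-02,  1.79793460e-05]), 'ee_pos': array([0.25568771, 0.54217457, 0.23022394]), 'orientation': array([ 2.18617078e-01,  9.75810269e-01, -8.98277877e-04, -2.91745983e-04]), 'force': array([ 0.81236971,  0.15877287, -0.810193  ]), 'ft_torque': array([ 0.03586254, -0.00451981,  0.01246174]), 'finger_force': 0.0, 'width': 1.0001813932227956} 0.0187
side {'fx': 399.6730796697101, 'fy': 399.6730796697101, 'cx': 260.43811042765617, 'cy': 194.9194499587744, 'D': array([-0.00248618,  0.        ,  0.        ,  0.        ,  0.        ]), 'origin': array([-0.14504516, -0.63946119,  1.14452842]), 'rotation': array([ 0.85270809, -0.36526412,  0.14125082, -0.34571553])}
top {'fx': 386.6857176322002, 'fy': 386.6857176322002, 'cx': 250.6127026599295, 'cy': 186.02776371014764, 'D': array([-0.113412,  0.      ,  0.      ,  0.      ,  0.      ]), 'origin': array([0.42522656, 0.02057526, 1.55043703]), 'rotation': array([-0.70066982,  0.71311432, -0.02160716,  0.00793055])}
```

View pics/side0.png

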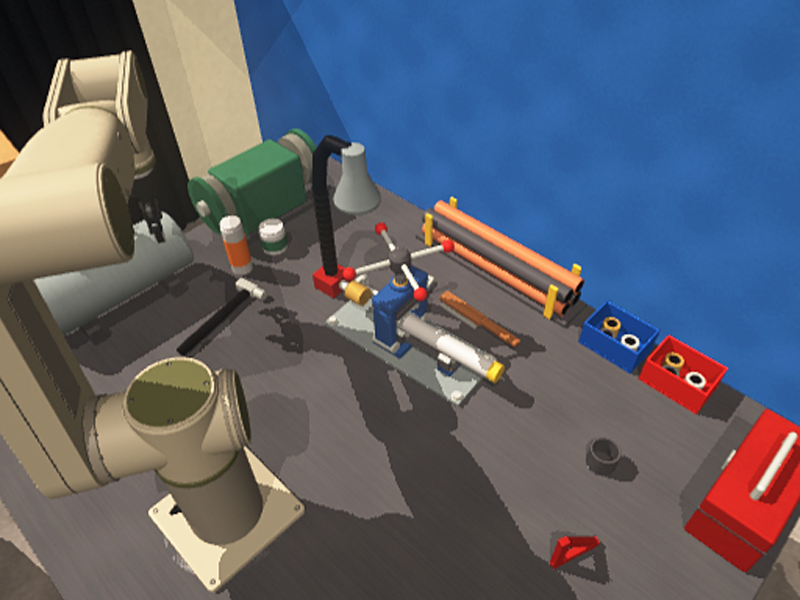

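View pics/top0.png

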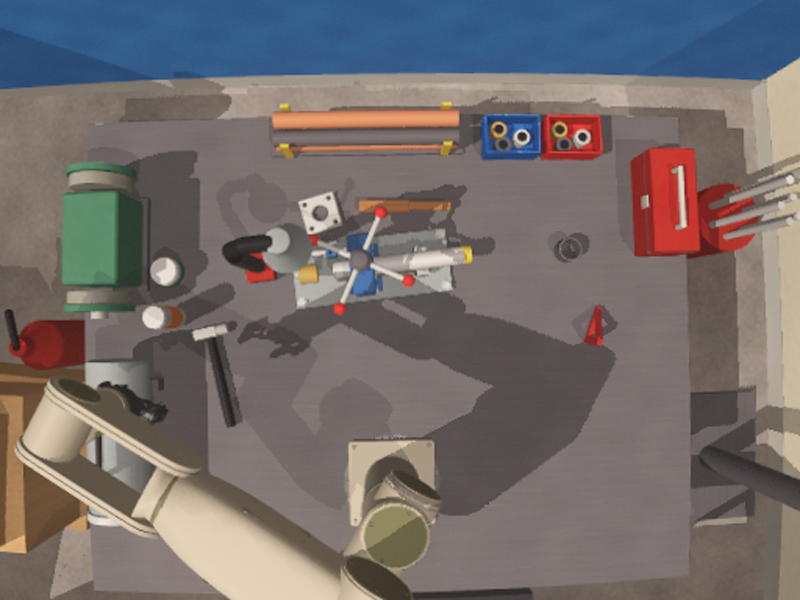

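The side view shows the vise at about (400,300) with the cap at (497,372). The top view shows the hub at (362,260), cap at (470,255) and stop at (306,273). I'll take enlarged crops next.

```bash
cat > h.py <<'E'
import numpy as np, cv2
from bench import read_state,cams,bot
from scipy.spatial.transform import Rotation as R
def par(n):
    c=cams.camera_info(n);K=np.array([[c['fx'],0,c['cx']],[0,c['fy'],c['cy']],[0,0,1]])
    return K,c['D'],np.array(c['origin']),R.from_quat(c['rotation']).as_matrix()
def ray(n,uv):
    K,D,o,M=par(n);p=cv2.undistortPoints(np.array([[uv]],float),K,D)[0,0]
    return o,M@np.array([p[0],p[1],1])
def onz(n,uv,z):
    o,d=ray(n,uv);return o+d*(z-o[2])/d[2]
def tri(us,ut):
    (o1,d1),(o2,d2)=ray('side',us),ray('top',ut)
    t=np.linalg.lstsq(np.c_[d1,-d2],o2-o1,rcond=None)[0]
    a,b=o1+d1*t[0],o2+d2*t[1];return (a+b)/2,np.linalg.norm(a-b)
def proj(n,P):
    K,D,o,M=par(n);return cv2.projectPoints(np.atleast_2d((np.atleast_2d(P)-o)@M),np.zeros(3),np.zeros(3),K,D)[0][:,0]
def crop(n,x,y,w,h,k,f):
    im=cams.get_image(n)[y:y+h,x:x+w,::-1];im=cv2.resize(im,(w*k,h*k),interpolation=cv2.INTER_CUBIC)
    for i in range(0,w,20): cv2.putText(im,str(x+i),(i*k,10),0,.35,(0,255,255),1);cv2.line(im,(i*k,0),(i*k,4),(0,255,255),1)
    for i in range(0,h,20): cv2.putText(im,str(y+i),(0,i*k+4),0,.35,(0,255,255),1)
    cv2.imwrite(f"pics/{f}.png",im)
E
python3 -c "
from h import *
crop('side',200,130,130,130,4,'sc'); crop('top',150,110,160,100,5,'tc')"
```

```text
(no output)
```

View pics/sc.png

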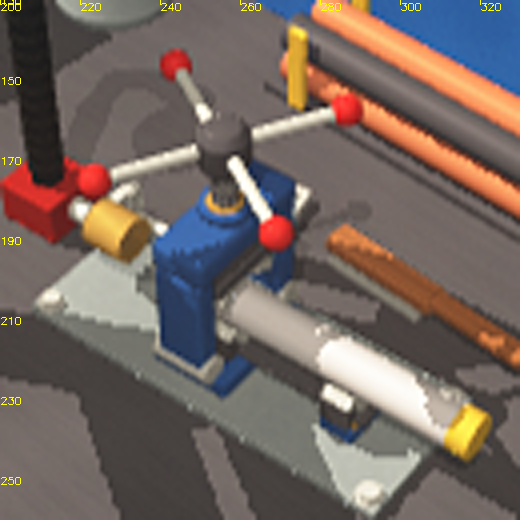

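View pics/tc.png

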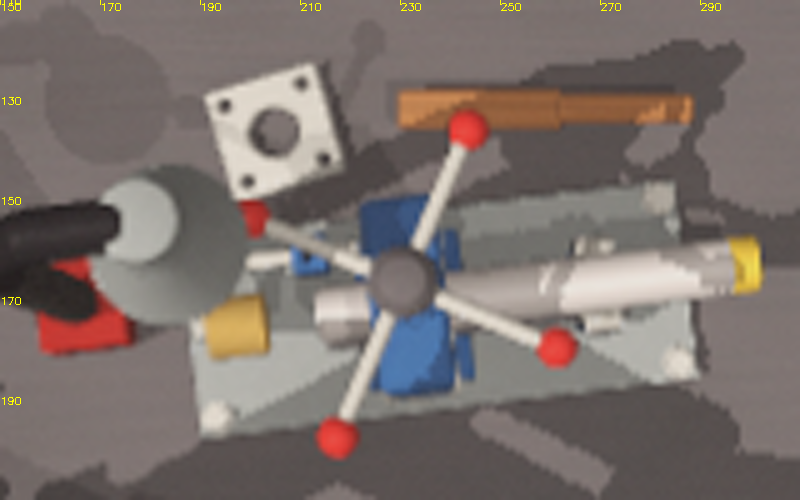

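Red balls, side then top pixels: (269,188)/(261,180), (287,157)/(244,136), (223,175)/(217,198), (244,146)/(201,154). Cap face is at side (320,237), top (302,163). The stop face is at top (204,175), the pipe end at (213,174).

Run:
```python
from h import *
np.set_printoptions(precision=4,suppress=True)
B=[]
for n,s,t in [('-y',(269,188.2),(261.4,179.6)),('+x',(286.7,157.5),(243.6,136)),('-x',(223.2,175.2),(217.4,197.6)),('+y',(244,146.2),(201,153.6))]:
    p,e=tri(s,t);B.append(p);print(n,p,e)
B=np.array(B);h=(B[0]+B[3])/2;h2=(B[1]+B[2])/2;print(h,h2,np.linalg.norm(B[0]-B[3]),np.linalg.norm(B[1]-B[2]))
print('ang',[np.degrees(np.arctan2(*(b-B.mean(0))[1::-1])) for b in B])
cap,e=tri((320,237),(302.4,162.8));print('cap',cap,e)
cz=onz('top',(302.4,162.8),.076);ez=onz('top',(213,173.6),.076);sz=onz('top',(203.8,175),.076)
print('z076 cap',cz,'end',ez,'stop',sz,np.linalg.norm(cz-ez),np.linalg.norm(sz-ez))
print('dir',(ez-cz)/np.linalg.norm(ez-cz), np.degrees(np.arctan2(*(ez-cz)[1::-1])))
for P in [(191,196.6),(192,163),(285.4,148.8),(287.6,182)]: print('plate?',onz('top',P,.012))
print('boss top', tri((226*0+ (222/4+200),(203/4+130)),(229,167)))
print('nozzle',onz('top',(178,154),.455))
```

```text
-y [ 0.5    -0.0415  0.2592] 0.00025301503625500956
+x [0.6483 0.0155 0.2582] 0.0005411020780679302
-x [0.4422 0.1067 0.2591] 0.00016324186308751149
+y [0.5898 0.1599 0.2616] 0.0016458740698252882
[0.5449 0.0592 0.2604] [0.5453 0.0611 0.2586] 0.22052463446035883 0.22538302177097416
ang [np.float64(-113.92548121614796), np.float64(-23.394410799422), np.float64(155.66648761379096), np.float64(65.84577061310941)]
cap [ 0.5711 -0.2069  0.092 ] 0.0002302101649546291
z076 cap [ 0.5726 -0.2093  0.076 ] end [0.5366 0.1343 0.076 ] stop [0.5318 0.1695 0.076 ] 0.3454877030539974 0.035550905356754876
dir [-0.1042  0.9946  0.    ] 95.98000456726669
plate? [0.4513 0.2281 0.012 ]
plate? [0.5853 0.2226 0.012 ]
plate? [ 0.6364 -0.1521  0.012 ]
plate? [ 0.5028 -0.1579  0.012 ]
boss top (array([0.5509, 0.0692, 0.1821]), np.float64(0.00034119973511137703))
nozzle [0.5657 0.2042 0.455 ]
```

>>> jog_arm(
  rows=[
    [0.01,-0.01,0.045,-8,0],
    [0.02,-0.03,0.03,-8,0],
    [0.025,-0.035,0.03,-8,0],
    [0.025,-0.035,0.03,-8,0],
    [0.025,-0.035,0.03,-8,0],
  ],
)

```text
time_s: 0.7
ee_pos: [0.3579, 0.4011, 0.3931]
orientation: [0.541, 0.841, -0.0, 0.0]
force: [0.7, 0.0, -0.5]
width: 0.144
finger_force: 0.0
```

>>> jog_arm(
  rows=[
    [0.015,-0.045,0,-8,0],
    [0.01,-0.045,0,-8,0],
    [0.0,-0.045,0,-2.4,0],
    [0,-0.045,0,0,0],
    [0,-0.045,0,0,0],
  ],
)

```text
time_s: 1.2
ee_pos: [0.3821, 0.1759, 0.3919]
orientation: [0.667, 0.745, -0.0, 0.0]
force: [0.3, -0.7, 0.1]
width: 0.0
finger_force: 0.0
```

>>> jog_arm(
  rows=[
    [0,-0.045,0,0,0],
    [0,-0.045,0,0,0],
    [0,-0.045,0,0,0],
    [0,-0.045,0,0,0],
    [0.02,-0.04,0,0,0],
  ],
)

```text
time_s: 1.7
ee_pos: [0.4015, -0.0444, 0.3931]
orientation: [0.667, 0.745, 0.0, 0.001]
force: [0.8, 0.3, 0.4]
width: 0.002
finger_force: 0.0
```

>>> jog_arm(
  rows=[
    [0.03,-0.045,0,0,0],
    [0.035,-0.045,0,0,0],
    [0.035,-0.045,0,0,0],
    [0.04,-0.045,-0.02,0,0],
    [0.037,-0.045,-0.03,0,0],
  ],
)

```text
time_s: 2.2
ee_pos: [0.553, -0.2351, 0.3542]
orientation: [0.667, 0.745, 0.0, 0.001]
force: [0.7, 0.0, 0.4]
width: 0.002
finger_force: 0.0
```

>>> jog_arm(
  rows=[
    [0,0,-0.048,0,0],
    [0,0,-0.048,0,0],
    [0,0,-0.048,0,0],
    [0,0,-0.048,0,0],
    [0,0,-0.045,0,0],
  ],
)

```text
time_s: 2.7
ee_pos: [0.5507, -0.2325, 0.1139]
orientation: [0.667, 0.745, -0.0, -0.001]
force: [0.0, -0.1, 0.4]
width: -0.002
finger_force: 0.0
```

>>> jog_arm(
  rows=[
    [0,0,-0.03,0,0],
    [0,0,-0.01,0,0],
    [0,0,0,0,0],
  ],
)

```text
time_s: 3.0
ee_pos: [0.5502, -0.2322, 0.0748]
orientation: [0.667, 0.745, -0.0, -0.002]
force: [0.4, -0.1, 0.9]
width: 0.001
finger_force: 0.0
```

Run:
```python
from h import *
s=read_state();p=s['ee_pos'];print(p,s['force'],s['qpos'],s['time_s'],proj('side',p),proj('top',p))
a=cams.get_image('side')[180:270,270:370,::-1];b=cams.get_image('top')[130:220,270:370,::-1]
cv2.imwrite('pics/p1.png',cv2.resize(np.hstack([a,b]),(800,360),interpolation=cv2.INTER_CUBIC))
```

```text
[ 0.55020078 -0.23218456  0.07482365] [ 0.40566613 -0.08819746  0.8600532 ] [-4.85167085e-01  2.51649961e-01  1.64587506e+00 -7.21209001e-07
  1.24755835e+00 -5.95906517e-01] 3.0 [[321.63432488 248.09293568]] [[308.40238731 168.53816553]]
```

View pics/p1.png

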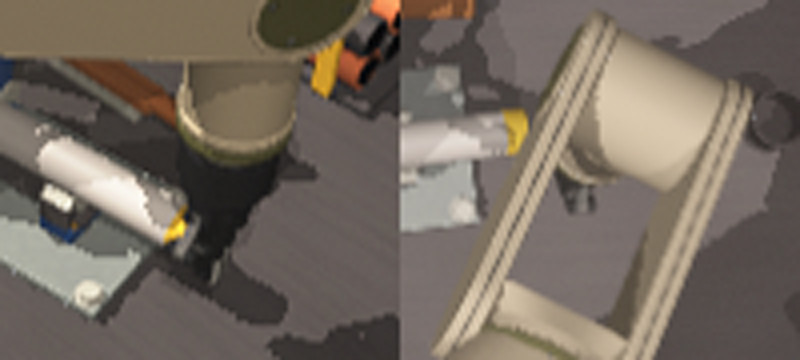

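The fingers stand just short of the cap, about 25 mm off to the robot side. I'll centre them behind the cap and lower them.

>>> jog_arm(
  rows=[
    [0.012,-0.02,0,0,0],
    [0.013,0,-0.006,0,0],
    [0,0,-0.006,0,0],
    [0,0,0,0,0],
  ],
)

```text
time_s: 3.5
ee_pos: [0.5768, -0.2529, 0.0653]
orientation: [0.667, 0.745, 0.0, 0.0]
force: [-0.6, 0.6, -0.4]
width: 0.001
finger_force: 0.0
```

>>> jog_arm(
  rows=[
    [-0.0006,0.006,0,0,0],
    [-0.0006,0.006,0,0,0],
    [-0.0004,0.004,0,0,0],
    [-0.0004,0.004,0,0,0],
    [-0.0004,0.004,0,0,0],
  ],
)

```text
time_s: 4.0
ee_pos: [0.5739, -0.2283, 0.0646]
orientation: [0.667, 0.745, -0.0, 0.0]
force: [0.1, 0.6, 0.7]
width: -0.002
finger_force: 0.0
```

>>> jog_arm(
  rows=[
    [-0.0004,0.004,0,0,0],
    [-0.0004,0.004,0,0,0],
    [-0.0004,0.004,0,0,0],
    [-0.0004,0.004,0,0,0],
    [-0.0004,0.004,0,0,0],
  ],
)

```text
time_s: 4.5
ee_pos: [0.572, -0.2094, 0.0645]
orientation: [0.667, 0.745, -0.0, 0.001]
force: [0.1, -5.1, -1.0]
width: 0.002
finger_force: 2.5
```

>>> jog_arm(
  rows=[
    [-0.0003,0.003,0,0,0],
    [-0.0003,0.003,0,0,0],
    [-0.0002,0.002,0,0,0],
    [-0.0002,0.002,0,0,0],
    [-0.0002,0.002,0,0,0],
  ],
)

```text
time_s: 5.0
ee_pos: [0.5707, -0.1973, 0.0645]
orientation: [0.667, 0.745, -0.0, 0.0]
force: [0.4, -5.5, -0.5]
width: 0.001
finger_force: 2.7
```

>>> jog_arm(
  rows=[
    [-0.0001,0.001,0,0,0],
    [-0.0001,0.001,0,0,0],
    [-0.0001,0.001,0,0,0],
    [-0.0001,0.001,0,0,0],
  ],
)

```text
time_s: 5.4
ee_pos: [0.5703, -0.1933, 0.0645]
orientation: [0.667, 0.745, -0.0, 0.0]
force: [-0.5, -5.4, -1.2]
width: -0.001
finger_force: 2.7
```

Run:
```python
from h import *
print(read_state())
crop('top',180,130,70,70,7,'g1')
```

```text
{'time_s': 5.4, 'qpos': array([-4.11428627e-01,  2.72914793e-01,  1.64104194e+00, -8.11378768e-04,
        1.22720941e+00, -5.21620905e-01]), 'dq': array([ 0.01494549, -0.01060607,  0.01316446,  0.00071931, -0.0008183 ,
        0.01317371]), 'joint_efforts': array([ 3.02500919e+00, -5.98336995e+01, -4.49074960e+01,  1.63931083e+00,
        7.35314637e-01, -4.01501369e-02]), 'ee_pos': array([ 0.57034139, -0.19329993,  0.06453135]), 'orientation': array([ 6.66992846e-01,  7.45063992e-01, -2.95895149e-04,  3.22261838e-04]), 'force': array([-0.50538425, -5.39363561, -1.23628795]), 'ft_torque': array([-0.88483363,  0.00864874, -0.08009452]), 'finger_force': 2.6902204658836126, 'width': -0.0009543973036473754}
```

View pics/g1.png

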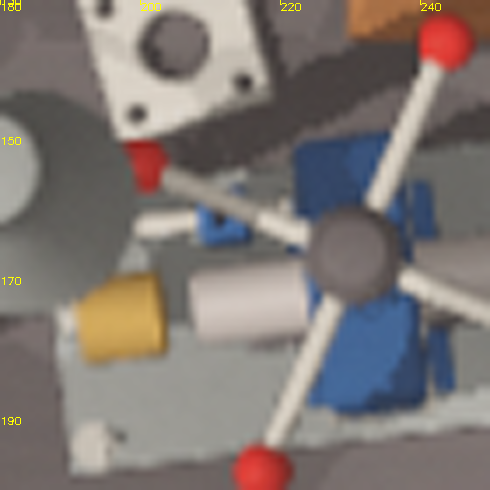

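The pipe end is at px 207.1 and the stop face at 203.7, leaving about 13 mm.

>>> jog_arm(
  rows=[
    [-0.0002,0.002,0,0,0],
    [-0.0002,0.002,0,0,0],
    [-0.0002,0.002,0,0,0],
    [-0.0001,0.001,0,0,0],
  ],
)

```text
time_s: 5.85
ee_pos: [0.5696, -0.1863, 0.0645]
orientation: [0.667, 0.745, -0.0, 0.0]
force: [0.9, -4.9, -0.9]
width: 0.002
finger_force: 2.7
```

>>> jog_arm(
  rows=[
    [-0.0001,0.001,0,0,0],
    [-0.0001,0.001,0,0,0],
  ],
)

```text
time_s: 6.05
ee_pos: [0.5694, -0.1843, 0.0645]
orientation: [0.667, 0.745, -0.0, 0.0]
force: [-0.8, -5.4, -0.6]
width: -0.002
finger_force: 2.8
```

>>> jog_arm(
  rows=[
    [-0.0001,0.001,0,0,0],
    [0,0.0005,0,0,0],
  ],
)

```text
time_s: 6.25
ee_pos: [0.5692, -0.1829, 0.0645]
orientation: [0.667, 0.745, -0.0, 0.0]
force: [0.2, -5.5, -0.2]
width: -0.002
finger_force: 2.8
```

>>> jog_arm(
  rows=[
    [-0.0001,0.0005,0,0,0],
    [0,0.0005,0,0,0],
    [0,0.0005,0,0,0],
    [-0.0001,0.0005,0,0,0],
  ],
)

```text
time_s: 6.65
ee_pos: [0.569, -0.1809, 0.0645]
orientation: [0.667, 0.745, -0.0, 0.0]
force: [-0.0, -5.4, -1.1]
width: -0.002
finger_force: 2.8
```

>>> jog_arm(
  rows=[
    [-0.0001,0.0005,0,0,0],
    [0,0.0005,0,0,0],
    [0,0.0005,0,0,0],
    [-0.0001,0.0005,0,0,0],
  ],
)

```text
time_s: 7.05
ee_pos: [0.5689, -0.1789, 0.0646]
orientation: [0.667, 0.745, -0.0, 0.0]
force: [-0.2, -6.1, -0.8]
width: 0.001
finger_force: 2.8
```

>>> jog_arm(
  rows=[
    [-0.0001,0.0005,0,0,0],
    [0,0.0005,0,0,0],
    [0,0.0005,0,0,0],
    [-0.0001,0.0005,0,0,0],
  ],
)

```text
time_s: 7.45
ee_pos: [0.5686, -0.1769, 0.0645]
orientation: [0.667, 0.745, -0.0, 0.0]
force: [-0.5, -5.9, -1.3]
width: 0.0
finger_force: 2.8
```

>>> jog_arm(
  rows=[
    [-0.0001,0.0005,0,0,0],
    [0,0.0005,0,0,0],
    [0,0.0005,0,0,0],
    [-0.0001,0.0005,0,0,0],
  ],
)

```text
time_s: 7.85
ee_pos: [0.5685, -0.1759, 0.0646]
orientation: [0.667, 0.745, -0.001, 0.001]
force: [0.6, -11.6, -2.2]
width: 0.001
finger_force: 5.8
```

>>> jog_arm(
  rows=[
    [0,0.0005,0,0,0],
    [0,0,0,0,0],
    [0,0,0,0,0],
  ],
)

```text
time_s: 8.15
ee_pos: [0.5685, -0.1759, 0.0646]
orientation: [0.667, 0.745, -0.001, 0.001]
force: [-0.0, -12.0, -2.1]
width: -0.003
finger_force: 5.9
```

Run:
```python
from h import *
crop('top',180,130,70,70,7,'g2')
```

```text
(no output)
```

View pics/g2.png

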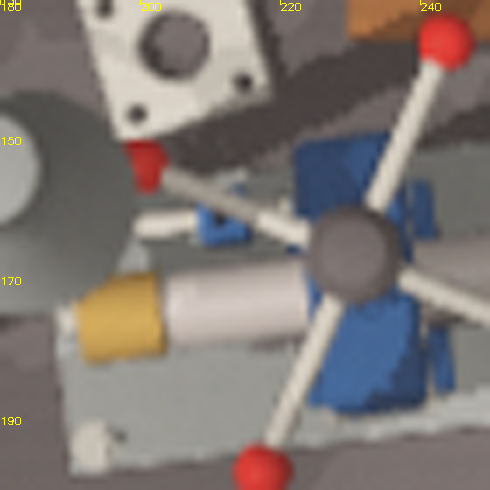

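The pipe is home: the gap has closed and contact held at a steady 12 N. Next I back off, rise and hover high above the hub.

>>> jog_arm(
  rows=[
    [0.002,-0.02,0,0,0],
    [0.002,-0.02,0.01,0,0],
    [0,0,0.045,8.5,0],
    [0,0,0.045,8.5,50],
    [0,0,0.045,8.5,100],
  ],
)

```text
time_s: 8.7
ee_pos: [0.5722, -0.2142, 0.2107]
orientation: [0.483, 0.875, 0.0, -0.001]
force: [0.9, 0.0, -0.4]
width: 0.329
finger_force: 0.0
```

>>> jog_arm(
  rows=[
    [0,0,0.045,8.5,100],
    [0,0,0.045,8.5,100],
    [0,0,0.045,8.5,100],
    [0,0,0.045,8.5,100],
    [0,0.03,0,8.5,100],
  ],
)

```text
time_s: 9.2
ee_pos: [0.5741, -0.1871, 0.3981]
orientation: [0.135, 0.991, -0.002, 0.006]
force: [0.7, 1.6, 0.9]
width: 1.003
finger_force: 0.0
```

>>> jog_arm(
  rows=[
    [-0.005,0.04,0,8.5,100],
    [-0.005,0.04,0,8.5,100],
    [-0.005,0.04,0,8.5,100],
    [-0.005,0.04,0,8.5,100],
    [-0.002,0.02,0,2.5,100],
  ],
)

```text
time_s: 9.7
ee_pos: [0.5502, -0.0011, 0.3899]
orientation: [-0.185, 0.983, 0.001, 0.0]
force: [0.6, -0.5, 0.1]
width: 1.0
finger_force: 0.0
```

Run:
```python
from h import *
s=read_state();print(s['ee_pos'],s['qpos'],s['force'],s['ft_torque'],s['time_s'])
b=cams.get_image('top')[60:260,100:300,::-1];a=cams.get_image('side')[40:240,150:350,::-1]
cv2.imwrite('pics/hv.png',cv2.resize(np.hstack([a,b]),(800,400),interpolation=cv2.INTER_CUBIC))
```

```text
[ 0.55015077 -0.00107552  0.38988479] [-9.62691232e-02 -1.35648980e-02  1.35194923e+00  1.71896416e-03
  1.80319623e+00 -2.03874610e+00] [ 0.59114229 -0.52417338  0.1311358 ] [-0.00882248 -0.04033931 -0.03607348] 9.7
```

View pics/hv.png

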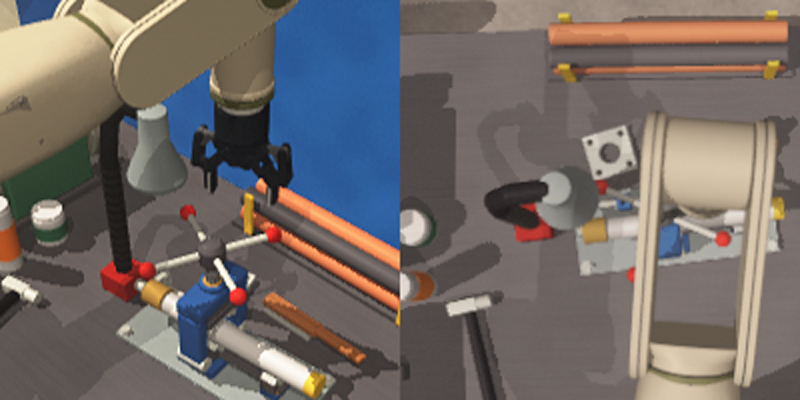

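The hand is clear of the nozzle. The fork spans about 160 mm, which still leaves about 35 mm at the hub. I'll move over the hub and descend between the spokes.

>>> jog_arm(
  rows=[
    [-0.002,0.03,0,0,100],
    [-0.003,0.031,0,0,100],
    [0,0,-0.03,0,100],
    [0,0,-0.03,0,100],
    [0,0,0,0,100],
  ],
)

```text
time_s: 10.3
ee_pos: [0.5438, 0.0564, 0.3244]
orientation: [-0.18, 0.984, 0.001, -0.004]
force: [0.3, 0.3, -1.0]
width: 0.998
finger_force: 0.0
```

Run:
```python
from h import *
s=read_state();print(s['ee_pos'],s['qpos'],s['force'],s['ft_torque'],s['time_s'])
b=cams.get_image('top')[60:260,100:300,::-1];a=cams.get_image('side')[60:220,170:330,::-1]
cv2.imwrite('pics/hv2.png',np.hstack([cv2.resize(a,(400,400),interpolation=cv2.INTER_CUBIC),cv2.resize(b,(400,400))]))
```

```text
[0.54381208 0.05635454 0.32436775] [ 9.40858076e-03 -2.54990598e-02  1.48171386e+00  9.83941361e-05
  1.69383487e+00 -1.92396317e+00] [ 0.27629702  0.32616297 -0.99191816] [ 0.04120953 -0.01888699  0.0368814 ] 10.3
```

View pics/hv2.png

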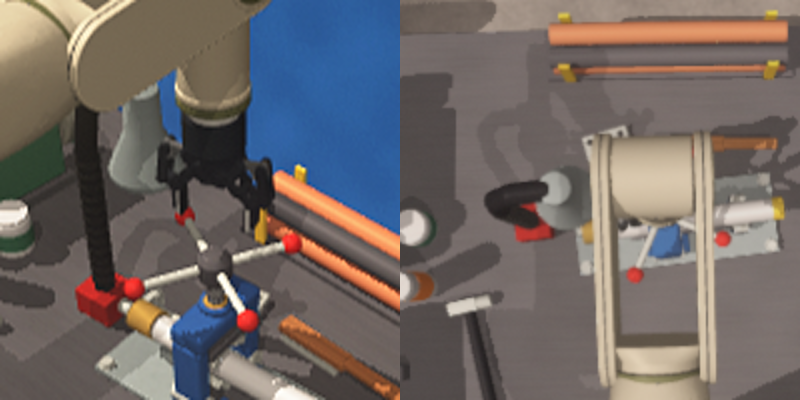

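>>> jog_arm(
  rows=[
    [0.001,0.003,-0.02,0,100],
    [0,0.001,-0.02,0,100],
    [0,0,-0.02,0,100],
    [0,0,-0.015,0,100],
    [0,0,0,0,100],
  ],
)

```text
time_s: 10.9
ee_pos: [0.5462, 0.0607, 0.2535]
orientation: [-0.18, 0.984, 0.0, -0.001]
force: [-0.8, -0.0, -0.9]
width: 1.005
finger_force: 0.0
```

>>> jog_arm(
  rows=[
    [0,0,-0.003,0,70],
    [0,0,0,0,40],
    [0,0,0,0,40],
    [0,0,0,0,40],
    [0,0,0,0,40],
  ],
  squeeze=60,
)

```text
time_s: 11.4
ee_pos: [0.5467, 0.0625, 0.2536]
orientation: [-0.181, 0.983, 0.001, 0.001]
force: [-4.1, 4.7, 6.7]
width: 0.531
finger_force: 61.5
```

```bash
python3 -c "
from h import *
print(read_state())"
```

```text
{'time_s': 11.4, 'qpos': array([ 0.01923234, -0.01436529,  1.59812097,  0.00221115,  1.55623504,
       -1.91634416]), 'dq': array([ 0.00114883, -0.00102156,  0.00266015, -0.00149484, -0.00183264,
       -0.00134733]), 'joint_efforts': array([-2.97285318e+00, -4.62251651e+01, -4.86367929e+01, -2.10584410e+00,
       -1.75387703e+00,  2.26062653e-02]), 'ee_pos': array([0.54673615, 0.06253247, 0.25359694]), 'orientation': array([-1.81365400e-01,  9.83414830e-01,  9.60682880e-04,  9.69894422e-04]), 'force': array([-4.13845641,  4.71414576,  6.7335405 ]), 'ft_torque': array([1.17679529, 0.92913218, 0.00220583]), 'finger_force': 61.53205435490236, 'width': 0.5312235640080453}
```

>>> jog_arm(
  rows=[
    [0,0.002,0,-3,40],
    [0,0,0,-6,40],
    [0,0,0,-8,40],
    [0,0,0,-8,40],
    [0,0,-0.0003,-8,40],
  ],
)

```text
time_s: 11.9
ee_pos: [0.5467, 0.0627, 0.2522]
orientation: [0.109, 0.994, -0.0, 0.0]
force: [-2.0, -3.3, 0.5]
width: 0.533
finger_force: 61.3
```

```bash
cat > st.py <<'E'
from h import *
s=read_state();q=s['qpos']
print(s['time_s'],'pos',s['ee_pos'].round(4),'yaw',np.degrees(R.from_quat(s['orientation']).as_matrix()[:2,1]@[1,1j]*0+np.angle(R.from_quat(s['orientation']).as_matrix()[:2,1]@np.array([1,1j]))).real.round(2),'q6',q[5].round(3),'F',s['force'].round(1),'T',s['ft_torque'].round(3),'w',s['width'].round(3),s['finger_force'].round(1),'j6',s['joint_efforts'][5].round(3))
E
python3 st.py
```

```text
Traceback (most recent call last):
  File "st.py", line 3, in <module>
    print(s['time_s'],'pos',s['ee_pos'].round(4),'yaw',np.degrees(R.from_quat(s['orientation']).as_matrix()[:2,1]@[1,1j]*0+np.angle(R.from_quat(s['orientation']).as_matrix()[:2,1]@np.array([1,1j]))).real.round(2),'q6',q[5].round(3),'F',s['force'].round(1),'T',s['ft_torque'].round(3),'w',s['width'].round(3),s['finger_force'].round(1),'j6',s['joint_efforts'][5].round(3))
                                                       ~~~~~~~~~~^^^^^^^^^^^^^^^^^^^^^^^^^^^^^^^^^^^^^^^^^^^^^^^^^^^^^^^^^^^^^^^^^^^^^^^^^^^^^^^^^^^^^^^^^^^^^^^^^^^^^^^^^^^^^^^^^^^^^^^^^^^^^^^^^^^^^
TypeError: ufunc 'degrees' not supported for the input types, and the inputs could not be safely coerced to any supported types according to the casting rule ''safe''
```

```bash
cat > st.py <<'E'
from h import *
s=read_state();q=s['qpos'];y=R.from_quat(s['orientation']).as_matrix()[:2,1]
print(s['time_s'],'pos',s['ee_pos'].round(4),'yaw',round(float(np.degrees(np.arctan2(y[1],y[0]))),2),'q6',q[5].round(3),'F',s['force'].round(1),'T',s['ft_torque'].round(3),'w',round(float(s['width']),3),round(float(s['finger_force']),1),'j6',s['joint_efforts'][5].round(3))
E
python3 st.py
```

```text
11.9 pos [0.5467 0.0627 0.2522] yaw 77.52 q6 -1.331 F [-2.  -3.3  0.5] T [-0.015  0.229  0.512] w 0.533 61.3 j6 -2.429
```

>>> jog_arm(
  rows=[
    [0,0,-0.0004,-8,40],
    [0,0,-0.0004,-8,40],
    [0,0,-0.0004,-8,40],
    [0,0,-0.0004,-8,40],
    [0,0,-0.0003,-8,40],
  ],
)

```text
time_s: 12.4
ee_pos: [0.5468, 0.0628, 0.2504]
orientation: [0.442, 0.897, -0.0, 0.001]
force: [-2.2, -3.2, 0.8]
width: 0.528
finger_force: 61.3
```

```bash
python3 st.py
```

```text
12.4 pos [0.5468 0.0628 0.2504] yaw 37.53 q6 -0.633 F [-2.2 -3.2  0.8] T [-0.177  0.068  0.484] w 0.528 61.3 j6 -2.427
```

>>> jog_arm(
  rows=[
    [0,0,-0.0004,-8,40],
    [0,0,-0.0003,-8,40],
    [0,0,-0.0004,-8,40],
    [0,0,-0.0003,-8,40],
    [0,0,-0.0004,-8,40],
  ],
)

```text
time_s: 12.9
ee_pos: [0.5469, 0.0628, 0.2486]
orientation: [0.722, 0.692, 0.0, 0.001]
force: [-2.6, -2.5, 2.2]
width: 0.531
finger_force: 61.4
```

>>> jog_arm(
  rows=[
    [0,0,-0.0004,-8,40],
    [0,0,-0.0003,-8,40],
    [0,0,-0.0004,-8,40],
    [0,0,-0.0003,-8,40],
    [0,0,-0.0004,-8,40],
  ],
)

```text
time_s: 13.4
ee_pos: [0.5469, 0.0627, 0.2468]
orientation: [0.915, 0.403, 0.0, 0.001]
force: [-2.0, -2.1, 1.7]
width: 0.53
finger_force: 61.4
```

```bash
python3 st.py
```

```text
13.4 pos [0.5469 0.0627 0.2468] yaw -42.46 q6 0.763 F [-2.  -2.1  1.7] T [-0.647  0.068  0.514] w 0.53 61.4 j6 -2.428
```

>>> jog_arm(
  rows=[
    [0,0,-0.0004,-8,40],
    [0,0,-0.0003,-8,40],
    [0,0,-0.0003,-6,40],
  ],
)

```text
time_s: 13.7
ee_pos: [0.5469, 0.0627, 0.2459]
orientation: [0.975, 0.221, 0.001, 0.001]
force: [-1.5, -1.7, 1.9]
width: 0.529
finger_force: 61.4
```

>>> jog_arm(
  rows=[
    [0,0,0,-1.8,40],
    [0,0,-0.0001,-1.8,40],
    [0,0,-0.0001,-1.8,40],
    [0,0,-0.0001,-1.8,40],
    [0,0,-0.0001,-1.8,40],
  ],
)

```text
time_s: 14.2
ee_pos: [0.5469, 0.0627, 0.2455]
orientation: [0.989, 0.146, 0.001, 0.001]
force: [-2.3, -1.4, 2.0]
width: 0.527
finger_force: 61.4
```

```bash
python3 st.py; python3 st.py; python3 st.py
```

```text
14.2 pos [0.5469 0.0627 0.2455] yaw -73.21 q6 1.3 F [-2.3 -1.4  2. ] T [-0.735  0.128  0.456] w 0.527 61.4 j6 -0.192
14.2 pos [0.5469 0.0627 0.2455] yaw -73.21 q6 1.3 F [-2.3 -1.4  2. ] T [-0.735  0.128  0.456] w 0.527 61.4 j6 -0.192
14.2 pos [0.5469 0.0627 0.2455] yaw -73.21 q6 1.3 F [-2.3 -1.4  2. ] T [-0.735  0.128  0.456] w 0.527 61.4 j6 -0.192
```

>>> jog_arm(
  rows=[
    [0,0,-0.0001,-1.8,40],
    [0,0,-0.0001,-1.8,40],
    [0,0,-0.0001,-1.8,40],
    [0,0,-0.0001,-1.8,40],
    [0,0,-0.0001,-1.8,40],
  ],
)

```text
time_s: 14.7
ee_pos: [0.5469, 0.0626, 0.245]
orientation: [0.998, 0.068, 0.001, 0.001]
force: [-1.5, -2.7, 1.8]
width: 0.529
finger_force: 61.4
```

```bash
python3 st.py
```

```text
14.7 pos [0.5469 0.0626 0.245 ] yaw -82.21 q6 1.457 F [-1.5 -2.7  1.8] T [-0.787  0.219  0.435] w 0.529 61.4 j6 -0.193
```

>>> jog_arm(
  rows=[
    [0,0,-0.0001,-1.8,40],
    [0,0,-0.0001,-1.8,40],
    [0,0,-0.0001,-1.8,40],
    [0,0,-0.0001,-1.8,40],
    [0,0,-0.0001,-1.8,40],
  ],
)

```text
time_s: 15.2
ee_pos: [0.547, 0.0626, 0.2447]
orientation: [1.0, -0.011, 0.001, 0.001]
force: [-1.3, -2.8, 2.2]
width: 0.534
finger_force: 61.5
```

```bash
python3 st.py
```

```text
15.2 pos [0.547  0.0626 0.2447] yaw -91.21 q6 1.614 F [-1.3 -2.8  2.2] T [-0.82   0.311  0.388] w 0.534 61.5 j6 -0.194
```

>>> jog_arm(
  rows=[
    [0,0,-0.0001,-1.8,40],
    [0,0,-0.0001,-1.8,40],
    [0,0,-0.0001,-1.8,40],
    [0,0,-0.0001,-1.8,40],
    [0,0,-0.0001,-1.8,40],
  ],
)

```text
time_s: 15.7
ee_pos: [0.5469, 0.0626, 0.2443]
orientation: [0.996, -0.089, 0.001, 0.001]
force: [-1.7, -2.4, 3.1]
width: 0.529
finger_force: 61.6
```

```bash
python3 st.py
```

```text
15.7 pos [0.5469 0.0626 0.2443] yaw -100.21 q6 1.771 F [-1.7 -2.4  3.1] T [-0.844  0.429  0.461] w 0.529 61.6 j6 -0.196
```

>>> jog_arm(
  rows=[
    [0,0,0,-1.8,40],
    [0,0,-0.0001,-1.8,40],
    [0,0,0,-1.8,40],
    [0,0,-0.0001,-1.8,40],
    [0,0,-0.0001,-1.8,40],
  ],
)

```text
time_s: 16.2
ee_pos: [0.5469, 0.0626, 0.2439]
orientation: [0.986, -0.167, 0.001, 0.001]
force: [-2.3, -2.2, 1.4]
width: 0.527
finger_force: 61.5
```

```bash
python3 st.py
```

```text
16.2 pos [0.5469 0.0626 0.2439] yaw -109.21 q6 1.928 F [-2.3 -2.2  1.4] T [-0.819  0.401  0.459] w 0.527 61.5 j6 -0.194
```

>>> jog_arm(
  rows=[
    [0,0,0,-1.8,40],
    [0,0,-0.0001,-1.8,40],
    [0,0,-0.0001,-1.8,40],
    [0,0,-0.0001,-1.8,40],
    [0,0,-0.0001,-1.8,40],
  ],
)

```text
time_s: 16.7
ee_pos: [0.5469, 0.0626, 0.2434]
orientation: [0.97, -0.244, 0.001, 0.0]
force: [-1.4, -2.8, 2.6]
width: 0.528
finger_force: 61.5
```

```bash
python3 st.py
```

```text
16.7 pos [0.5469 0.0626 0.2434] yaw -118.21 q6 2.085 F [-1.4 -2.8  2.6] T [-0.853  0.53   0.467] w 0.528 61.5 j6 -0.195
```

>>> jog_arm(
  rows=[
    [0,0,0,-1.8,40],
    [0,0,-0.0001,-1.8,40],
    [0,0,-0.0001,-1.8,40],
    [0,0,-0.0001,-1.8,40],
    [0,0,0,-1.8,40],
  ],
)

```text
time_s: 17.2
ee_pos: [0.5469, 0.0626, 0.2431]
orientation: [0.948, -0.319, 0.001, 0.0]
force: [-0.4, -3.3, 1.7]
width: 0.53
finger_force: 61.5
```

```bash
python3 st.py
```

```text
17.2 pos [0.5469 0.0626 0.2431] yaw -127.21 q6 2.242 F [-0.4 -3.3  1.7] T [-0.864  0.43   0.444] w 0.53 61.5 j6 -0.192
```

>>> jog_arm(
  rows=[
    [0,0,0,-1.8,40],
    [0,0,-0.0001,-1.8,40],
    [0,0,-0.0001,-1.8,40],
    [0,0,-0.0001,-1.8,40],
    [0,0,-0.0001,-1.8,40],
  ],
)

```text
time_s: 17.7
ee_pos: [0.5469, 0.0626, 0.2427]
orientation: [0.92, -0.392, 0.001, 0.0]
force: [-0.4, -2.8, 2.1]
width: 0.529
finger_force: 61.5
```

```bash
python3 st.py
```

```text
17.7 pos [0.5469 0.0626 0.2427] yaw -136.22 q6 2.399 F [-0.4 -2.8  2.1] T [-0.827  0.558  0.446] w 0.529 61.5 j6 -0.194
```

>>> jog_arm(
  rows=[
    [0,0,0,-1.8,40],
    [0,0,-0.0001,-1.8,40],
    [0,0,-0.0001,-1.8,40],
    [0,0,-0.0001,-1.8,40],
    [0,0,0,-1.8,40],
  ],
)

```text
time_s: 18.2
ee_pos: [0.5469, 0.0626, 0.2423]
orientation: [0.886, -0.463, 0.001, 0.0]
force: [-0.7, -3.0, 1.4]
width: 0.529
finger_force: 61.4
```

```bash
python3 st.py
```

```text
18.2 pos [0.5469 0.0626 0.2423] yaw -145.21 q6 2.556 F [-0.7 -3.   1.4] T [-0.763  0.546  0.477] w 0.529 61.4 j6 -0.191
```

>>> jog_arm(
  rows=[
    [0,0,0,0,100],
    [0,0,0,0,100],
    [0,0,0,0,100],
    [0,0,0.025,0,100],
    [0,0,0.025,0,100],
  ],
)

```text
time_s: 18.7
ee_pos: [0.546, 0.0633, 0.2908]
orientation: [0.887, -0.463, -0.001, 0.0]
force: [0.2, 0.5, 1.0]
width: 0.999
finger_force: 0.0
```

>>> jog_arm(
  rows=[
    [0,0,0,8.5,100],
    [0,0,0,8.5,100],
    [0,0,0,8.5,100],
    [0,0,0,8.5,100],
    [0,0,0,8.5,100],
  ],
)

```text
time_s: 19.2
ee_pos: [0.5467, 0.0634, 0.2913]
orientation: [0.994, -0.107, 0.0, -0.0]
force: [-0.2, -0.0, -0.7]
width: 1.002
finger_force: 0.0
```

>>> jog_arm(
  rows=[
    [0,0,0,8.5,100],
    [0,0,0,8.5,100],
    [0,0,0,8.5,100],
    [0,0,0,8.5,100],
    [0,0,0,8.5,100],
  ],
)

```text
time_s: 19.7
ee_pos: [0.5467, 0.0633, 0.2913]
orientation: [0.965, 0.261, 0.0, -0.0]
force: [0.9, -0.5, -0.3]
width: 0.998
finger_force: 0.0
```

>>> jog_arm(
  rows=[
    [0,0,0,8.5,100],
    [0,0,0,8.5,100],
    [0,0,0,8.5,100],
    [0,0,0,8.5,100],
    [0,0,0,8.5,100],
  ],
)

```text
time_s: 20.2
ee_pos: [0.5467, 0.0634, 0.2913]
orientation: [0.805, 0.593, 0.0, 0.0]
force: [-0.2, -1.0, -0.7]
width: 1.0
finger_force: 0.0
```

>>> jog_arm(
  rows=[
    [0,0,0,8.5,100],
    [0,0,0,8.5,100],
    [0,0,0,8.5,100],
    [0,0,0,8.5,100],
    [0,0,0,8.5,100],
  ],
)

```text
time_s: 20.7
ee_pos: [0.5467, 0.0634, 0.2913]
orientation: [0.536, 0.844, 0.0, 0.0]
force: [-0.2, -0.1, -0.0]
width: 1.002
finger_force: 0.0
```

>>> jog_arm(
  rows=[
    [0,0,0,8.5,100],
    [0,0,0,8.5,100],
    [0,0,0,8.5,100],
    [0,0,0,8.5,100],
    [0,0,0,8.5,100],
  ],
)

```text
time_s: 21.2
ee_pos: [0.5467, 0.0633, 0.2913]
orientation: [0.193, 0.981, 0.0, 0.0]
force: [0.2, -0.1, -0.4]
width: 0.998
finger_force: 0.0
```

>>> jog_arm(
  rows=[
    [0,0,0,8.5,100],
    [0,0,0,8.5,100],
    [0,0,0,8.5,100],
    [0,0,0,8.5,100],
    [0,0,0,8.5,100],
  ],
)

```text
time_s: 21.7
ee_pos: [0.5467, 0.0633, 0.2913]
orientation: [-0.176, 0.984, 0.0, 0.0]
force: [0.5, -0.8, 0.1]
width: 0.998
finger_force: 0.0
```

>>> jog_arm(
  rows=[
    [0,0,0,8.5,100],
    [0,0,0,6.5,100],
    [0,0,0,0,100],
  ],
)

```text
time_s: 22.0
ee_pos: [0.5467, 0.0633, 0.2913]
orientation: [-0.301, 0.954, 0.0, 0.0]
force: [0.6, -0.2, -0.1]
width: 1.003
finger_force: 0.0
```

```bash
python3 st.py
```

```text
22.0 pos [0.5467 0.0633 0.2913] yaw 124.98 q6 -2.159 F [ 0.6 -0.2 -0.1] T [-0.083 -0.024 -0.025] w 1.003 0.0 j6 -2.221
```

>>> jog_arm(
  rows=[
    [0,-0.0007,-0.025,0,100],
    [0,0,-0.024,0,100],
    [0,0,0,0,60],
    [0,0,0,0,40],
    [0,0,0,0,40],
  ],
)

```text
time_s: 22.5
ee_pos: [0.5472, 0.0628, 0.2442]
orientation: [-0.299, 0.954, -0.0, 0.001]
force: [-9.0, -0.1, 4.5]
width: 0.534
finger_force: 61.1
```

>>> jog_arm(
  rows=[
    [0,0,0,0,40],
    [0,0,0,-1.8,40],
    [0,0,0,-1.8,40],
    [0,0,-0.0001,-1.8,40],
    [0,0,-0.0001,-1.8,40],
  ],
)

```text
time_s: 23.0
ee_pos: [0.5471, 0.0628, 0.2439]
orientation: [-0.238, 0.971, -0.0, 0.001]
force: [-3.9, 0.3, 5.2]
width: 0.523
finger_force: 61.7
```

```bash
python3 st.py
```

```text
23.0 pos [0.5471 0.0628 0.2439] yaw 117.58 q6 -2.031 F [-3.9  0.3  5.2] T [0.222 0.735 0.48 ] w 0.523 61.7 j6 -0.203
```

>>> jog_arm(
  rows=[
    [0,0,0,-1.8,40],
    [0,0,-0.0001,-1.8,40],
    [0,0,0,-1.8,40],
    [0,0,-0.0001,-1.8,40],
    [0,0,0,-1.8,40],
  ],
)

```text
time_s: 23.5
ee_pos: [0.5471, 0.0627, 0.2435]
orientation: [-0.161, 0.987, -0.0, 0.001]
force: [-3.4, 1.3, 3.3]
width: 0.526
finger_force: 61.6
```

```bash
python3 st.py
```

```text
23.5 pos [0.5471 0.0627 0.2435] yaw 108.58 q6 -1.874 F [-3.4  1.3  3.3] T [0.151 0.562 0.499] w 0.526 61.6 j6 -0.198
```

>>> jog_arm(
  rows=[
    [0,0,0,-1.8,40],
    [0,0,-0.0001,-1.8,40],
    [0,0,0,-1.8,40],
    [0,0,-0.0001,-1.8,40],
    [0,0,0,-1.8,40],
  ],
)

```text
time_s: 24.0
ee_pos: [0.5471, 0.0627, 0.2431]
orientation: [-0.084, 0.997, -0.0, 0.001]
force: [-2.9, 0.3, 2.2]
width: 0.531
finger_force: 61.5
```

```bash
python3 st.py
```

```text
24.0 pos [0.5471 0.0627 0.2431] yaw 99.58 q6 -1.717 F [-2.9  0.3  2.2] T [0.087 0.393 0.453] w 0.531 61.5 j6 -0.195
```

>>> jog_arm(
  rows=[
    [0,0,0,-1.8,40],
    [0,0,-0.0001,-1.8,40],
    [0,0,-0.0001,-1.8,40],
    [0,0,-0.0001,-1.8,40],
    [0,0,-0.0001,-1.8,40],
  ],
)

```text
time_s: 24.5
ee_pos: [0.5471, 0.0626, 0.2427]
orientation: [-0.005, 1.0, 0.0, 0.001]
force: [-3.0, -0.2, 2.8]
width: 0.525
finger_force: 61.5
```

```bash
python3 st.py
```

```text
24.5 pos [0.5471 0.0626 0.2427] yaw 90.58 q6 -1.56 F [-3.  -0.2  2.8] T [0.079 0.492 0.484] w 0.525 61.5 j6 -0.197
```

>>> jog_arm(
  rows=[
    [0,0,0,-1.8,40],
    [0,0,-0.0001,-1.8,40],
    [0,0,-0.0001,-1.8,40],
    [0,0,-0.0001,-1.8,40],
    [0,0,0,-1.8,40],
  ],
)

```text
time_s: 25.0
ee_pos: [0.5471, 0.0626, 0.2423]
orientation: [0.073, 0.997, 0.0, 0.001]
force: [-2.2, 0.4, 2.0]
width: 0.527
finger_force: 61.4
```

```bash
python3 st.py
```

```text
25.0 pos [0.5471 0.0626 0.2423] yaw 81.58 q6 -1.403 F [-2.2  0.4  2. ] T [0.036 0.408 0.432] w 0.527 61.4 j6 -0.194
```

>>> jog_arm(
  rows=[
    [0,0,0,-1.8,40],
    [0,0,-0.0001,-1.8,40],
    [0,0,-0.0001,-1.8,40],
    [0,0,-0.0001,-1.8,40],
    [0,0,-0.0001,-1.8,40],
  ],
)

```text
time_s: 25.5
ee_pos: [0.5471, 0.0626, 0.2419]
orientation: [0.151, 0.988, 0.0, 0.001]
force: [-2.1, 0.3, 2.7]
width: 0.528
finger_force: 61.5
```

```bash
python3 st.py
```

```text
25.5 pos [0.5471 0.0626 0.2419] yaw 72.58 q6 -1.246 F [-2.1  0.3  2.7] T [-0.041  0.409  0.425] w 0.528 61.5 j6 -0.195
```

>>> jog_arm(
  rows=[
    [0,0,0,-1.8,40],
    [0,0,-0.0001,-1.8,40],
    [0,0,-0.0001,-1.8,40],
    [0,0,-0.0001,-1.8,40],
    [0,0,0,-1.8,40],
  ],
)

```text
time_s: 26.0
ee_pos: [0.5471, 0.0625, 0.2415]
orientation: [0.229, 0.974, 0.0, 0.001]
force: [-2.1, 0.7, 1.4]
width: 0.528
finger_force: 61.4
```

```bash
python3 st.py
```

```text
26.0 pos [0.5471 0.0625 0.2415] yaw 63.57 q6 -1.089 F [-2.1  0.7  1.4] T [-0.055  0.376  0.51 ] w 0.528 61.4 j6 -0.192
```

>>> jog_arm(
  rows=[
    [0,0,0,-1.6,40],
    [0,0,-0.0001,-1.6,40],
    [0,0,-0.0001,-1.6,40],
    [0,0,-0.0001,-1.6,40],
    [0,0,0,-1.6,40],
  ],
)

```text
time_s: 26.5
ee_pos: [0.5471, 0.0625, 0.2412]
orientation: [0.296, 0.955, 0.0, 0.001]
force: [-3.6, 0.5, 6.7]
width: 0.525
finger_force: 61.8
```

```bash
python3 st.py
```

```text
26.5 pos [0.5471 0.0625 0.2412] yaw 55.55 q6 -0.949 F [-3.6  0.5  6.7] T [-0.121  0.593  0.454] w 0.525 61.8 j6 -0.131
```

>>> jog_arm(
  rows=[
    [0,0,0,-0.5,40],
  ],
)

```text
time_s: 26.6
ee_pos: [0.5471, 0.0625, 0.2411]
orientation: [0.3, 0.954, 0.0, 0.001]
force: [-3.2, -0.7, 6.0]
width: 0.525
finger_force: 61.8
```

```bash
python3 st.py
```

```text
26.6 pos [0.5471 0.0625 0.2411] yaw 55.05 q6 -0.94 F [-3.2 -0.7  6. ] T [-0.095  0.573  0.467] w 0.525 61.8 j6 0.589
```

```bash
cat > ang.py <<'E'
from h import *
hub=np.array([.5455,.0605,.2594-.0145])
for n in('side','top'):
    im=cams.get_image(n);hsv=cv2.cvtColor(im,cv2.COLOR_RGB2HSV)
    m=(((hsv[...,0]<6)|(hsv[...,0]>174))&(hsv[...,1]>170)&(hsv[...,2]>70)).astype(np.uint8)
    k,l,st,c=cv2.connectedComponentsWithStats(m)
    hp=proj(n,hub)[0]
    for i in range(1,k):
        if st[i,4]>8 and np.hypot(*(c[i]-hp))<70:
            p=onz(n,c[i],hub[2])-hub;r=np.hypot(p[0],p[1])
            print(n,st[i,4],c[i].round(1),'r',r.round(3),'ang',np.degrees(np.arctan2(p[1],p[0])).round(1))
E
python3 ang.py; python3 st.py
```

```text
side 39 [273.6 150.4] r 0.114 ang 11.5
side 39 [227.9 157.1] r 0.116 ang 100.7
side 250 [210.8 179. ] r 0.153 ang 151.0
side 51 [284.5 181.6] r 0.11 ang -78.9
side 51 [235.7 189. ] r 0.111 ang -170.7
top 17 [223.4 132.4] r 0.121 ang 11.4
top 33 [262.9 159.5] r 0.112 ang -77.9
top 14 [164.4 163.4] r 0.226 ang 86.0
top 106 [166.6 175.9] r 0.22 ang 97.0
top 18 [196.1 173.2] r 0.12 ang 99.2
top 37 [236.9 198.9] r 0.11 ang -170.3
26.7 pos [0.5471 0.0625 0.2411] yaw 55.09 q6 -0.941 F [-3.1 -0.3  5.6] T [-0.124  0.518  0.305] w 0.529 61.8 j6 0.497
```

Ball angles match the tool's turn, so nothing has slipped. Continuing.

>>> jog_arm(
  rows=[
    [0,0,0,-1.6,40],
    [0,0,0,-1.6,40],
    [0,0,0,-1.6,40],
    [0,0,0,-1.6,40],
  ],
)

```text
time_s: 27.1
ee_pos: [0.547, 0.0625, 0.2409]
orientation: [0.353, 0.936, 0.0, 0.001]
force: [-2.3, -0.7, 5.5]
width: 0.523
finger_force: 61.7
```

```bash
python3 st.py
```

```text
27.1 pos [0.547  0.0625 0.2409] yaw 48.64 q6 -0.828 F [-2.3 -0.7  5.5] T [-0.088  0.416  0.432] w 0.523 61.7 j6 -0.13
```

>>> jog_arm(
  rows=[
    [0,0,0,-1.8,40],
    [0,0,0,-1.8,40],
    [0,0,-0.0001,-1.8,40],
    [0,0,0,-1.8,40],
    [0,0,-0.0001,-1.8,40],
  ],
)

```text
time_s: 27.6
ee_pos: [0.547, 0.0624, 0.2405]
orientation: [0.426, 0.905, 0.0, 0.001]
force: [-1.5, -0.7, 4.2]
width: 0.526
finger_force: 61.7
```

```bash
python3 st.py
```

```text
27.6 pos [0.547  0.0624 0.2405] yaw 39.63 q6 -0.671 F [-1.5 -0.7  4.2] T [-0.047  0.43   0.483] w 0.526 61.7 j6 -0.199
```

>>> jog_arm(
  rows=[
    [0,0,0,-2,40],
    [0,0,-0.0001,-2,40],
    [0,0,0,-2,40],
    [0,0,-0.0001,-2,40],
    [0,0,-0.0001,-2,40],
  ],
)

```text
time_s: 28.1
ee_pos: [0.547, 0.0624, 0.2401]
orientation: [0.503, 0.864, 0.0, 0.001]
force: [-2.3, -0.6, 3.5]
width: 0.526
finger_force: 61.6
```

```bash
python3 st.py
```

```text
28.1 pos [0.547  0.0624 0.2401] yaw 29.62 q6 -0.496 F [-2.3 -0.6  3.5] T [-0.104  0.318  0.45 ] w 0.526 61.6 j6 -0.27
```

>>> jog_arm(
  rows=[
    [0,0,0,-2,40],
    [0,0,-0.0001,-2,40],
    [0,0,-0.0001,-2,40],
    [0,0,-0.0001,-2,40],
    [0,0,-0.0001,-2,40],
  ],
)

```text
time_s: 28.6
ee_pos: [0.5469, 0.0624, 0.2396]
orientation: [0.576, 0.817, 0.0, 0.0]
force: [-2.6, -1.0, 4.5]
width: 0.523
finger_force: 61.6
```

```bash
python3 st.py
```

```text
28.6 pos [0.5469 0.0624 0.2396] yaw 19.62 q6 -0.322 F [-2.6 -1.   4.5] T [-0.128  0.381  0.464] w 0.523 61.6 j6 -0.269
```

>>> jog_arm(
  rows=[
    [0,0,0,-2,40],
    [0,0,-0.0001,-2,40],
    [0,0,-0.0001,-2,40],
    [0,0,-0.0001,-2,40],
    [0,0,0,-2,40],
  ],
)

```text
time_s: 29.1
ee_pos: [0.5469, 0.0624, 0.2392]
orientation: [0.645, 0.764, 0.0, 0.0]
force: [-1.4, -0.1, 2.0]
width: 0.53
finger_force: 61.5
```

```bash
python3 st.py
```

```text
29.1 pos [0.5469 0.0624 0.2392] yaw 9.62 q6 -0.147 F [-1.4 -0.1  2. ] T [-0.124  0.225  0.524] w 0.53 61.5 j6 -0.266
```

>>> jog_arm(
  rows=[
    [0,0,0,-2,40],
    [0,0,-0.0001,-2,40],
    [0,0,-0.0001,-2,40],
    [0,0,-0.0001,-2,40],
    [0,0,0,-2,40],
  ],
)

```text
time_s: 29.6
ee_pos: [0.5468, 0.0624, 0.2387]
orientation: [0.709, 0.705, 0.0, 0.0]
force: [-1.5, -1.4, 2.3]
width: 0.526
finger_force: 61.4
```

```bash
python3 st.py
```

```text
29.6 pos [0.5468 0.0624 0.2387] yaw -0.38 q6 0.027 F [-1.5 -1.4  2.3] T [-0.115  0.304  0.457] w 0.526 61.4 j6 -0.265
```

>>> jog_arm(
  rows=[
    [0,0,0,-2,40],
    [0,0,-0.0001,-2,40],
    [0,0,-0.0001,-2,40],
    [0,0,-0.0001,-2,40],
    [0,0,-0.0001,-2,40],
  ],
)

```text
time_s: 30.1
ee_pos: [0.5468, 0.0624, 0.2383]
orientation: [0.768, 0.64, 0.0, 0.0]
force: [-2.2, -1.4, 1.8]
width: 0.529
finger_force: 61.5
```

```bash
python3 st.py
```

```text
30.1 pos [0.5468 0.0624 0.2383] yaw -10.37 q6 0.202 F [-2.2 -1.4  1.8] T [-0.113  0.374  0.611] w 0.529 61.5 j6 -0.11
```

Contact: T rose to 0.61 and the joint 6 effort by 0.155. I'll go on in small steps.

>>> jog_arm(
  rows=[
    [0,0,0,-1.5,40],
    [0,0,0,-1.5,40],
  ],
)

```text
time_s: 30.3
ee_pos: [0.5468, 0.0624, 0.2382]
orientation: [0.784, 0.62, 0.0, 0.0]
force: [-2.2, -1.2, 2.0]
width: 0.526
finger_force: 61.5
```

```bash
python3 st.py
```

```text
30.3 pos [0.5468 0.0624 0.2382] yaw -13.35 q6 0.254 F [-2.2 -1.2  2. ] T [-0.201  0.277  0.704] w 0.526 61.5 j6 0.179
```

>>> jog_arm(
  rows=[
    [0,0,0,0,40],
    [0,0,0,0,100],
    [0,0,0,0,100],
    [0,0,0,0,100],
    [0,0,0.02,0,100],
  ],
)

```text
time_s: 30.8
ee_pos: [0.545, 0.0625, 0.2548]
orientation: [0.784, 0.621, -0.002, -0.002]
force: [-0.5, 0.1, -0.8]
width: 0.998
finger_force: 0.0
```

>>> jog_arm(
  rows=[
    [0,0,0.04,0,100],
    [0,0,0.04,0,100],
    [0,0,0.04,0,100],
    [0,-0.01,0.02,0,100],
    [0,0,0,0,100],
  ],
)

```text
time_s: 31.3
ee_pos: [0.5479, 0.0518, 0.4025]
orientation: [0.784, 0.621, 0.003, 0.002]
force: [0.5, -0.1, 1.0]
width: 1.001
finger_force: 0.0
```

```bash
python3 st.py; python3 ang.py | grep -v 'r 0.[2]'; python3 -c "
from h import *
crop('top',180,130,80,75,7,'fin')"
```

```text
31.3 pos [0.5479 0.0518 0.4025] yaw -13.29 q6 0.233 F [ 0.5 -0.1  1. ] T [ 0.026  0.028 -0.009] w 1.001 0.0 j6 -0.266
side 30 [262.2 148. ] r 0.112 ang 32.9
side 44 [222.6 165.2] r 0.114 ang 123.0
side 250 [210.9 179.1] r 0.153 ang 151.1
side 50 [288.7 173.7] r 0.111 ang -58.0
side 53 [248.1 193.4] r 0.114 ang -148.1
top 28 [247.4 194.1] r 0.108 ang -149.8
```

View pics/fin.png

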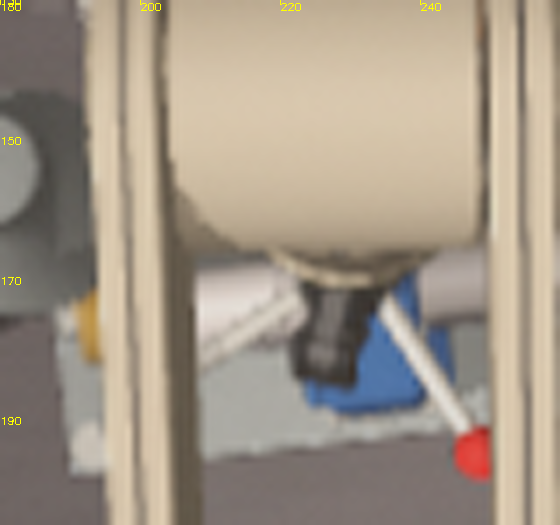

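The arm hides the pipe-to-stop joint in this view, but the spoke angles match the last turn and the hand is free of everything. Handing in.

```bash
python3 -c "
from bench import bot
print(bot.job_done())"
```

```text
the job is handed in; nothing more can be done
None
```

I pushed the pipe home against the brass stop (12 N peak reading, stop creeps above 30 N), wound the vise to about 0.70 N m (roughly 100 N on the pipe by estimate), and handed the job in at about 31 s with the arm clear; no verdict came back, and the arm hid the pipe-to-stop joint in the final picture.

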